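Clear the code reader's glass and present a tube to it

TASK

Chips of broken caps lie on the glass of the tube-code reader: with the scraper block, not with the fingers, wipe them all off the glass into the reader's catch tray and stand the scraper back on its teal mat. Then take the purple-capped tube out of the white stand, carry it over the full tube rack without touching the rack, and finish while still holding it still and upright about a centimetre above the centre of the white ring on the glass; the tube must never touch the reader, and the other tubes, the rack and the vial are to be left alone.

Things in the scene. Friction and masses are not known exactly. Their poses are not given: they have to be found in the camera images.
- reader: Flat-bed tube-code reader, fixed: a cream box with a level, dark glass top 30 mm above the bench, and an open aluminium catch tray on its far (+x) side. In its own frame (origin on the bench under the ring's centre, z up) the glass spans x -80 to +62 mm and y -67 to +67 mm; the tray follows directly from x +62 to +145 mm, inner width 132 mm (y), floor 4 mm high, walls 24 mm high, so lower than the glass. Yaw varies.
- reader_ring (a point): Centre of the white ring (44 mm outer, 34 mm inner diameter) printed on the glass, at the glass surface, 30 mm above the bench; axes as the reader.
- reader_tray (a point): Centre of the catch tray's floor, 101.5 mm along the reader's +x from the ring, 4 mm above the bench.
- chip_red: Loose chip of a broken cap, hard red plastic, about 14 x 11 x 6 mm, 10 g, lying on the reader's glass within 45 mm of the plate's middle line (reader y) and between 30 mm on the near side and 45 mm on the tray side of the ring's centre (reader x). Origin at the centre of its underside.
- chip_yellow: Loose chip of a broken cap, hard yellow plastic, about 14 x 11 x 6 mm, 10 g, lying on the reader's glass within 45 mm of the plate's middle line (reader y) and between 30 mm on the near side and 45 mm on the tray side of the ring's centre (reader x). Origin at the centre of its underside.
- chip_green: Loose chip of a broken cap, hard bright green plastic, about 14 x 11 x 6 mm, 10 g, lying on the reader's glass within 45 mm of the plate's middle line (reader y) and between 30 mm on the near side and 45 mm on the tray side of the ring's centre (reader x). Origin at the centre of its underside.
- scraper: Scraper block standing on the mat: blue foot 30 (x) x 120 (y) x 22 mm high, its flat 120 mm wide sides do the wiping along its x; on it a white grip block 24 (x) x 60 (y) mm from 22 to 72 mm height. Origin at the centre of the underside, z up. 0.10 to 0.2 kg. Its yaw is within 0.5 rad of world axes.
- mat: Teal mat, 90 (x) x 140 (y) x 3 mm, fixed on the bench, where the scraper stands and belongs. Origin at the centre of its underside.
- tube_purple: Tube with flat base, clear 16 mm diameter barrel, 112 mm long overall; the top 28 mm is a hard purple cap of 20 mm diameter (from 84 to 112 mm above the base). Origin at the centre of its base, z up along the tube. 20 to 40 g. It starts upright in one of the three holes of the white stand (which one varies), base 10 mm above the bench, cap top at 122 mm. This is the tube to present.
- tube_red: Tube with flat base, clear 16 mm diameter barrel, 112 mm long overall; the top 28 mm is a hard red cap of 20 mm diameter (from 84 to 112 mm above the base). Origin at the centre of its base, z up along the tube. 20 to 40 g. It starts upright in one of the three holes of the white stand (which one varies), base 10 mm above the bench, cap top at 122 mm. Bystander: leave it in place.
- tube_green: Tube with flat base, clear 16 mm diameter barrel, 112 mm long overall; the top 28 mm is a hard green cap of 20 mm diameter (from 84 to 112 mm above the base). Origin at the centre of its base, z up along the tube. 20 to 40 g. It starts upright in one of the three holes of the white stand (which one varies), base 10 mm above the bench, cap top at 122 mm. Bystander: leave it in place.
- stand: White tube stand, fixed block 44 (x) x 170 (y) x 70 mm high with three blind holes of 19 mm diameter, 60 mm deep, at its own y = -60, 0 and +60 mm, each holding one tube. Origin at the centre of its underside.
- full_rack: Obstacle between stand and reader: fixed rack packed with red/yellow-capped tubes, to be treated as a solid block 250 (x) x 80 (y) x 127 mm high. Origin at the centre of its underside. Must not be touched.
- vial: Bystander: small loose amber vial with metal cap, 28 mm diameter, 55 mm tall, beyond the mat. Origin at the centre of its base.
Things that resemble listed ones, but are neither listed nor needed, are in the scene too. What is shaped like the tube_purple but yellow is not meant.

How it is judged:
On the way, in this order (a step that is already met when the one before it is completed fails the run):
1. all three chips lie in the reader's catch tray (x of chip_red in the frame of reader between 0.058 and 0.145 m and y of chip_red in the frame of reader between -0.07 and 0.07 m and z of each of chip_red, chip_yellow, chip_green in the frame of reader below 0.025 m and x of chip_yellow in the frame of reader between 0.058 and 0.145 m and y of chip_yellow in the frame of reader between -0.07 and 0.07 m and x of chip_green in the frame of reader between 0.058 and 0.145 m and y of chip_green in the frame of reader between -0.07 and 0.07 m), for 0.2 s.
2. the scraper stands on its mat, let go (horizontal distance between scraper and mat below 0.04 m and height (world z) of scraper below 0.01 m and angle between scraper's own z axis and vertical below 0.15 rad and contact force between the fingers and scraper below 0.1 N), for 0.2 s.
3. the purple tube is out of the stand, raised by the fingers (height (world z) of tube_purple above 0.08 m and contact force between the fingers and tube_purple above 0.5 N), for 0.1 s.
At the end, for the whole second after the job is handed in: Fingers hold the purple tube still (<20 mm/s), upright (0.12 rad), base within 10 mm of the ring centre in plan and 3-20 mm above the glass, not touching the reader; the three chips are in the catch tray; the scraper stands on its mat (within 40 mm of its centre), let go (all of step 1 and all of step 2 and horizontal distance between tube_purple and reader_ring below 0.01 m and z of tube_purple in the frame of reader_ring between 0.003 and 0.02 m and angle between tube_purple's own z axis and vertical below 0.12 rad and linear speed of tube_purple below 0.02 m/s and contact force between the fingers and tube_purple above 0.5 N and contact force between tube_purple and reader below 0.05 N); the arm keeps its last pose, push and grip.
It fails at once if the fingers push a chip (contact force between the fingers and chip_red above 0.5 N or contact force between the fingers and chip_yellow above 0.5 N or contact force between the fingers and chip_green above 0.5 N).
It fails at once if the tube touches the reader (contact force between tube_purple and reader above 0.3 N).
It fails at once if the full rack is touched (contact force between full_rack and anything else above 0.5 N).
It fails at once if another tube or the vial is disturbed (distance of any of tube_red, tube_green, vial from where it was at the start of the episode above 0.02 m).
It also fails if it takes over 67 s, if anything falls off the work surface, if the arm or the gripper's body presses on something with over 40 N, if the wrist force passes 120 N, or if a joint passes its speed limit or range.

ROBOT

A 6-joint arm with a two-finger parallel gripper is mounted at the origin on the work surface. World frame = base frame: x ahead of the robot, y to its left, z up, the work surface at z = 0. Lengths are in m, angles in rad, forces in N, time in s.
With the tool pointing down it reaches from about 0.4 to 0.825 m from the base axis. Payload 7 kg.
Tool frame: the origin (TCP) lies at the very end of the fingers, on their centre line; the grasp point (between the pads) lies 19 mm behind it; z points along the fingers, y is the line along which they close (so a half turn about z gives the same grasp; the last joint's range is limited). The gripper opens to 88 mm and grips with 3 to 60 N. Pads are 19 mm wide; open, the fingers measure 130 mm over their backs; the gripper's body (78 mm by 193 mm) begins 47 mm behind the grasp point.
Start: joints at [-0.894, 0.359, 0.012, 0, -1.224, -0.288], TCP at [0.256, -0.625, 0.227] pointing down, gripper open.
Joint ranges: [-3.07, 3.07], [-1.43, 2.12], [-1.02, 1.25], [-3.03, 1.67], [-3.05, -0], [-3.03, 3.03]. Speed limits (rad/s): [2.39, 2.39, 3.01, 3.14, 3.14, 3.14].

INTERFACE

Orientations are given as a unit quaternion [x, y, z, w].
In Python, from bench import * gives the robot as it stands.
- The arm moves only by the tool move_arm, never from a script. Its argument "increments" is one flat list of numbers, 7 for each row, row after row: the opening, from 0 (shut) to 1 (fully open), then the shift along the tool's x, y, z in cm, then the turn, a rotation vector about the tool's x, y, z in degrees. In form: [gripper, x, y, z, ax, ay, az, gripper, x, y, z, ax, ay, az, ...]. A call has 1 to 5 rows; each row is the pose to reach, as a shift and turn from the pose commanded when the call began, along the tool's axes at that moment; what a row does not reach only later rows make up. A row lasts 1/8 s, in which the tool goes at most 62.5 mm and 10.7 degrees, less where a joint would pass 70% of its speed; a pose out of reach is approached as far as the arm can. A call with a gripper value outside its range is refused whole. The fingers move at their own pace and stop on an object; "force" is the grip in N (left out, the last holds). Time passes only in rows, so rows that repeat a pose let the fingers close. It gives the time, the measured TCP pose, the force, the opening and the grip force at its end, in the units of the state.
- read_state(): the state, without advancing time (a new reading comes with each control period).
- camera(name): name is "side" or "top" or "wrist"; returns a dict with "img" (420x560x3 uint8, red, green, blue), "fx", "fy", "cx", "cy" (pixels), "R" (3x3) and "t" (3): a world point X has camera coordinates R X + t. Camera axes: x right, y down, z forward; pixel columns grow to the right and rows downward; lengths in m; the calibration is good to about 2 mm. A picture is of the moment at which its call begins. There is no depth.
- close_job(): hands the job in; it is judged then, once.
Trained networks look in the newest picture that a camera, given by its name, has taken for a name from the list of things; names that differ only in an ending like _2 or _b are one class to them, and where a whole thing is asked for, a point or a joint stands for the part that bears it (a point fixed in the world has none). Each returns a list of dicts, best first, with "conf" (0 to 1); they miss things now and then, are a little off and sometimes report something else, mostly with a low value. They report only what shows in the picture. A call takes as long as a camera call. They do not tell look-alikes from the thing itself.
- find_in(camera, label): "xyz" ([x, y, z] in m, in the coordinates of the camera as it stood for that picture, good to about 4 mm: the middle of the surface that is visible of it).
- regions_of(camera, label): "pixels" (420x560 bool, what is visible of it).
- mark_of(camera, label): "xyz" ([x, y, z] in m, in the coordinates of the camera as it stood for that picture, good to about 4 mm: a listed point, or the origin of a listed thing).
The state is a dict: "t": time; "qpos": joint angles; "dq": joint speeds; "joint_efforts": joint torques, N m; "ee_pos": TCP position; "tool_rot": TCP orientation; "wrist_force": force on the tool from outside, world axes, zero at the start; "wrist_torque": the same for the moment, N m; "opening": finger opening in m; "grasp_force": force on a finger pad.
Only numpy, scipy, OpenCV 4.12 (cv2) and the standard library are available. Lean on these libraries where they do the work, as an engineer would, in place of code of your own. Each camera call takes 0.05 s, during which the arm holds its last target. There are 200 camera calls.

## Working session

There is one attempt and no reset: what is moved stays moved. The work goes in short steps, Python scripts to look and compute and a tool call to move; the robot and the scene stay as the last step left them, time stands still between calls to the robot, and variables do not carry over. Pictures are saved under pics/ and viewed, at most 10 in all, crops included, and the job is handed in when it is done.

Besides the shell and the picture viewer there is one more tool, called after "Request:" as name(argument=value, ...) on one line, values as JSON. move_arm: Moves the arm, as the interface text tells. Its arguments: {"type":"object","properties":{"increments":{"type":"array"},"force":{"type":"number"}},"required":["increments"]}

```bash
mkdir -p pics; ls; cat > h.py <<'E'
from bench import *
import numpy as np, cv2
from scipy.spatial.transform import Rotation as Ro
def W(c,p): return np.array(c["R"]).T@(np.array(p)-np.array(c["t"]))
def ray(c,u,v,z):
    d=np.array(c["R"]).T@np.array([(u-c["cx"])/c["fx"],(v-c["cy"])/c["fy"],1]); o=-np.array(c["R"]).T@np.array(c["t"])
    return o+d*(z-o[2])/d[2]
def save(c,n): cv2.imwrite("pics/"+n,c["img"][:,:,::-1])
def tool(p,yaw=None):
    s=read_state(); R=Ro.from_quat(s["tool_rot"]); print("tcp",np.round(s["ee_pos"],4),"x",np.round(R.as_matrix()[:,0],3),"y",np.round(R.as_matrix()[:,1],3),"z",np.round(R.as_matrix()[:,2],3))
    print("shift cm",np.round(R.inv().apply(np.array(p)-s["ee_pos"])*100,2))
E
python3 - <<'E'
from h import *
for n in ("top","side"):
    c=camera(n); save(c,n+"1.png")
    print(n,"cam at",np.round(-c["R"].T@c["t"],3))
    for l in ["reader_ring","reader_tray","chip_red","chip_yellow","chip_green","scraper","mat","tube_purple","tube_red","tube_green","stand","full_rack","vial"]:
        print(l,[(np.round(W(c,d["xyz"]),3).tolist(),round(d["conf"],2)) for d in mark_of(n,l)[:3]])
s=read_state();print(s)
E
```

```text
pics
top cam at [0.424 0.036 1.157]
reader_ring [([0.532, 0.16, 0.029], 0.86), ([0.562, -0.319, 0.009], 0.16)]
reader_tray [([0.631, 0.172, 0.005], 0.58)]
chip_red [([0.563, -0.257, -0.004], 0.74), ([0.532, 0.16, 0.027], 0.39), ([0.559, 0.188, 0.032], 0.36)]
chip_yellow [([0.53, 0.153, 0.03], 0.6), ([0.484, 0.408, -0.001], 0.17)]
chip_green []
scraper [([0.485, 0.405, -0.0], 0.8)]
mat [([0.482, 0.408, -0.002], 0.94)]
tube_purple [([0.662, 0.379, 0.0], 0.68), ([0.495, -0.331, 0.001], 0.45), ([0.565, -0.317, 0.009], 0.44)]
tube_red [([0.564, -0.263, 0.012], 0.41), ([0.48, 0.405, -0.001], 0.38)]
tube_green [([0.565, -0.257, -0.002], 0.72), ([0.56, -0.199, 0.007], 0.41)]
stand [([0.564, -0.257, -0.001], 0.57), ([0.532, 0.153, 0.03], 0.24)]
full_rack [([0.546, -0.035, -0.001], 0.75)]
vial [([0.655, 0.38, -0.0], 0.64)]
side cam at [0.092 0.776 0.747]
reader_ring [([0.525, 0.153, 0.031], 0.83)]
reader_tray [([0.559, 0.132, 0.029], 0.18)]
chip_red [([0.558, 0.188, 0.029], 0.49)]
chip_yellow [([0.535, 0.153, 0.031], 0.46)]
chip_green [([0.558, 0.132, 0.028], 0.38)]
scraper [([0.482, 0.407, 0.
[... 323 characters left out ...]
ray([-8.93912222e-01,  3.58605906e-01,  1.18642980e-02, -2.23988201e-05,
       -1.22415057e+00, -2.88116237e-01]), 'dq': array([ 2.35257866e-04, -1.19103996e-04,  1.56391647e-03, -3.08376334e-04,
       -3.09562244e-05, -4.30454681e-04]), 'joint_efforts': array([ 3.07817672e-04, -5.82384574e+01,  2.93293011e+01,  7.00229466e+00,
        1.23374717e-02, -3.94211793e-05]), 'ee_pos': array([ 0.25582378, -0.624576  ,  0.22653782]), 'tool_rot': array([-1.93158374e-01,  9.81167590e-01,  4.73411967e-05, -1.29064695e-05]), 'wrist_force': array([-0.51085866, -0.45009858,  0.18431916]), 'wrist_torque': array([-0.02345352,  0.05976879, -0.02906039]), 'grasp_force': 0.0, 'opening': 0.08741715425601483}
```

View pics/top1.png

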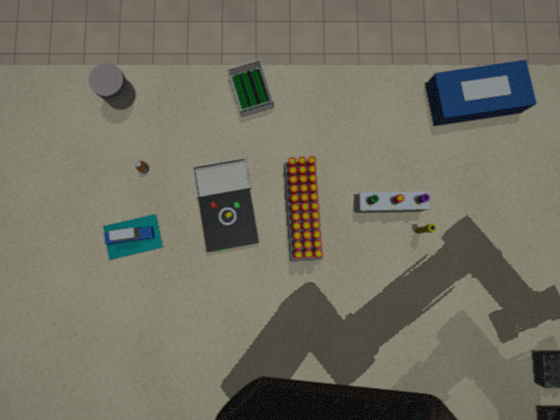

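View pics/side1.png

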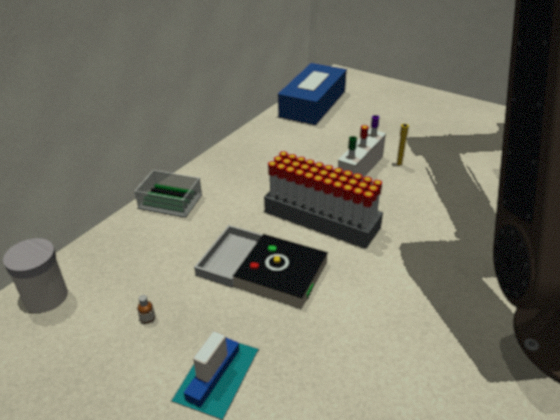

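Top view: purple cap in the stand at (423,198), with red (400,198) and green (373,199) beside it; the yellow look-alike stands alone at (430,228). Chips are on the glass at red (213,205), yellow (229,215), green (237,205); tray at (220,178). Scraper is on its mat at (131,236) and the vial at (142,167). Next I measure yaws and centres, with a close crop of the purple tube.

```bash
python3 - <<'E'
from h import *
c=camera("top"); im=c["img"].astype(int); hsv=cv2.cvtColor(c["img"],cv2.COLOR_RGB2HSV)
print("f",c["fx"],c["cx"],c["cy"])
def rect(mask,z,n):
    m=mask.astype(np.uint8); k,l,st,ce=cv2.connectedComponentsWithStats(m)
    if k<2: print(n,"none");return
    i=1+np.argmax(st[1:,4]); ys,xs=np.where(l==i)
    pts=np.array([ray(c,x,y,z)[:2] for x,y in zip(xs,ys)],np.float32)
    r=cv2.minAreaRect(pts*1000); b=cv2.boxPoints(r)
    e=[b[1]-b[0],b[2]-b[1]]; e=max(e,key=np.linalg.norm)
    print(n,"n",len(xs),"ctr",np.round(r[0],1),"size",np.round(r[1],1),"long-axis deg",round(np.degrees(np.arctan2(e[1],e[0])),1),"mean",pts.mean(0)*1000)
box=lambda x0,x1,y0,y1:(lambda m:(m.__setitem__((slice(y0,y1),slice(x0,x1)),True),m)[1])(np.zeros(im.shape[:2],bool))
v=hsv[...,2];s=hsv[...,1];h=hsv[...,0]
rect(box(190,262,185,255)&(v<75),.03,"glass")
w=(s<60)&(v>130)
rect(box(95,170,215,262)&(h>78)&(h<98)&(s>100),.003,"teal")
blue=box(95,170,215,262)&(h>=102)&(h<125)&(s>100)
rect(blue,.022,"foot"); rect(box(95,145,215,262)&w,.072,"grip")
t=box(95,170,215,262)&(((h>78)&(h<125)&(s>90))|w); rect(t,.003,"matall")
rect(box(355,435,185,218)&w,.07,"stand")
for n,(a,b2,lo,hi) in {"purple":((415,430),(190,206),125,160),"red":((208,218),(200,210),0,6),"yellow":((222,235),(209,221),22,35),"green":((231,243),(200,211),45,75)}.items():
    m=box(a[0],a[1],b2[0],b2[1])&(h>=lo)&(h<=hi)&(s>100)&(v>60); rect(m,.122 if n=="purple" else .036,n)
for l in ["scraper","mat"]:
  for d in regions_of("top",l)[:1]: rect(d["pixels"],.003,l+" net")
a=cv2.resize(c["img"][205:265,95:170],None,fx=5,fy=5,interpolation=2); b=cv2.resize(c["img"][180:240,355:440],None,fx=5,fy=5,interpolation=2)
cv2.imwrite("pics/crop.png",np.hstack([a,b])[:,:,::-1])
E
```

```text
f 446.52987350365953 279.9156757885769 198.45023091025394
glass n 2554 ctr [520.9 154.5] size [141. 132.] long-axis deg 9.8 mean [518.4    154.3319]
teal n 1202 ctr [481.4 401.8] size [ 87.6 137.1] long-axis deg -77.0 mean [478.24313 396.70078]
foot n 263 ctr [484.1 405.4] size [ 30.1 121. ] long-axis deg -81.9 mean [483.3727 392.3672]
grip n 656 ctr [474.3 413.3] size [118.6 110.6] long-axis deg 89.7 mean [487.62317 444.3861 ]
matall n 3129 ctr [477.3 403.2] size [194.3 117.9] long-axis deg 89.7 mean [476.94168 402.45694]
stand n 1576 ctr [ 561.3 -260.2] size [196.4  79.5] long-axis deg 89.7 mean [ 570.65704 -267.4191 ]
purple n 46 ctr [ 562.6 -315.8] size [16.5 17. ] long-axis deg -2.7 mean [ 563.0101  -315.72107]
red n 29 ctr [558.6 191.6] size [17.  13.5] long-axis deg 18.4 mean [558.99646 191.09312]
yellow n 37 ctr [533.7 152.9] size [12.6 17.7] long-axis deg -44.7 mean [533.3813  152.81606]
green n 37 ctr [558.1 132.9] size [17.1 13.5] long-axis deg 26.7 mean [558.02264 132.80292]
mat net n 1228 ctr [480.7 402.6] size [ 91.3 139.4] long-axis deg -76.5 mean [478.43365 399.04446]
```

View pics/crop.png

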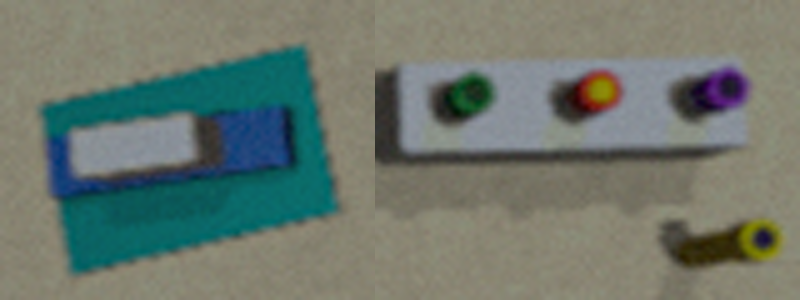

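The crop shows the purple cap at the right end of the stand, clearly distinct from the free-standing yellow decoy. The scraper sits on the mat with yaw about 8° and the mat with yaw about 13°. Target is purple at (0.563,-0.317). I go to the scraper first.

Request:
move_arm(increments=[1,-5.4,3.1,0,0,0,-8,1,-10.9,6.1,0,0,0,-16,1,-16.3,9.2,0,0,0,-24,1,-21.8,12.2,0,0,0,-32,1,-27.2,15.3,0,0,0,-40], force=40)

```text
t: 2.17
ee_pos: [0.4507, -0.3783, 0.2269]
tool_rot: [-0.519, 0.855, -0.0, 0.0]
wrist_force: [0.7, -0.3, -0.2]
opening: 0.0878
grasp_force: 0.0
```

```bash
python3 -c "
from h import *
tool([.5,-.08,.227])"
```

```text
tcp [ 0.4507 -0.3783  0.2269] x [-0.461 -0.887  0.   ] y [-0.887  0.461 -0.001] z [ 0.001 -0.    -1.   ]
shift cm [-2.874e+01  9.380e+00 -2.000e-02]
```

Request:
move_arm(increments=[1,-5.7,1.9,0,0,0,-7,1,-11.5,3.8,0,0,0,-14,1,-17.2,5.6,0,0,0,-21,1,-23,7.5,0,0,0,-28,1,-28.7,9.4,0,0,0,-36])

```text
t: 2.8
ee_pos: [0.5, -0.0801, 0.227]
tool_rot: [0.758, -0.653, 0.0, -0.0]
wrist_force: [1.0, -0.6, -0.1]
opening: 0.0877
grasp_force: 0.0
```

```bash
python3 -c "
from h import *
tool([.49,.16,.227])"
```

```text
tcp [ 0.5    -0.0801  0.227 ] x [ 0.148 -0.989  0.   ] y [-0.989 -0.148 -0.001] z [ 0.001  0.    -1.   ]
shift cm [-23.9   -2.57   0.  ]
```

Request:
move_arm(increments=[1,-5,-0.5,-2,0,0,0,1,-10,-1,-4,0,0,0,1,-15,-1.5,-6,0,0,0,1,-20,-2,-8,0,0,0,1,-24,-2.5,-10,0,0,0])

```text
t: 3.42
ee_pos: [0.4896, 0.1608, 0.3275]
tool_rot: [0.757, -0.654, 0.0, -0.0]
wrist_force: [0.7, -1.2, -0.1]
opening: 0.0872
grasp_force: 0.0
```

```bash
python3 - <<'E'
from h import *
c=camera("wrist"); save(c,"w1.png"); print(np.round(-c["R"].T@c["t"],3), c["fx"])
for l in ["reader_ring","reader_tray","chip_red","chip_yellow","chip_green"]:
    print(l,[(np.round(W(c,d["xyz"]),4).tolist(),round(d["conf"],2)) for d in mark_of("wrist",l)[:2]])
m=(c["img"].max(2)<75).astype(np.uint8)
k,lab,st,ce=cv2.connectedComponentsWithStats(m); print(st[1:][st[1:,4]>1000].tolist())
tool([.484,.405,.227])
E
```

```text
[0.499 0.089 0.487] 294.7052907077333
reader_ring [([0.5264, 0.1614, 0.0322], 0.69)]
reader_tray [([0.6274, 0.1709, 0.0027], 0.59)]
chip_red [([0.5554, 0.1889, 0.0321], 0.45)]
chip_yellow [([0.5373, 0.1566, 0.0323], 0.39)]
chip_green [([0.5568, 0.1312, 0.0318], 0.39)]
[[149, 0, 208, 35, 1356], [151, 21, 201, 55, 5148], [522, 61, 38, 131, 3534], [204, 126, 107, 88, 7248], [0, 188, 560, 232, 90902]]
tcp [0.4897 0.1584 0.3261] x [ 0.144 -0.99   0.   ] y [-0.99  -0.144  0.001] z [-0.001 -0.    -1.   ]
shift cm [-24.49  -2.99   9.9 ]
```

View pics/w1.png

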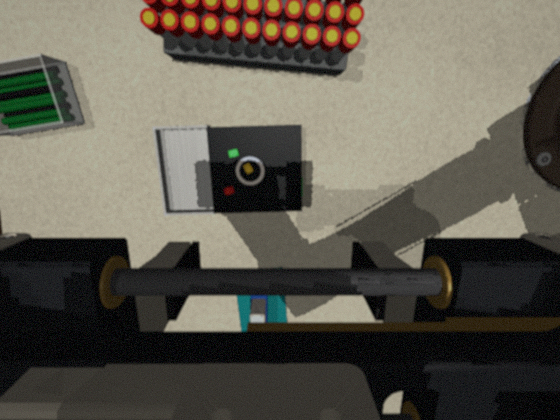

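The wrist view shows the glass at (211–301,126–212), ring (250,170), chips at green (233,153), yellow (250,170), red (229,190), and tray on the left. I refine reader pose and yaw from this.

```bash
python3 - <<'E'
from h import *
c=camera("wrist"); im=c["img"]
g=cv2.cvtColor(im,cv2.COLOR_RGB2GRAY)
m=(im.max(2)<75)
k,lab,st,ce=cv2.connectedComponentsWithStats(m.astype(np.uint8))
l=lab[185,262] or lab[140,262]
ys,xs=np.where(lab==l); P=np.array([ray(c,x,y,.03)[:2] for x,y in zip(xs,ys)],np.float32)*1000
r=cv2.minAreaRect(P); print(len(xs),r)
sub=(im[150:192,230:272].min(2)>110); ys,xs=np.where(sub); ys=ys+150; xs=xs+230
Q=np.array([ray(c,x,y,.03)[:2] for x,y in zip(xs,ys)],np.float32)*1000
print("ring",len(xs),cv2.minEnclosingCircle(Q),Q.mean(0))
# side edges of glass+tray (top y row edge): per-column extents
for X in (215,230,280,295):
    col=np.where(lab[:,X]==l)[0]; print(X,[np.round(ray(c,X,v,.03)[:2]*1000,1) for v in (col.min(),col.max())])
tray=(g>120)&(g<215)
tool([.484,.405,.13])
E
```

```text
7233 ((515.3963623046875, 155.98825073242188), (161.51519775390625, 134.8822021484375), 8.254651069641113)
ring 54 ((530.9500732421875, 140.06838989257812), 12.416890144348145) [531.65436 137.92502]
215 [array([588.2, 101.3]), array([576.5, 231.3])]
230 [array([566.2,  96.7]), array([552.7, 227.8])]
280 [array([492.8,  84.6]), array([473.4, 214.7])]
295 [array([470.7,  81.4]), array([450. , 207.9])]
tcp [0.4898 0.1581 0.3261] x [ 0.143 -0.99   0.   ] y [-0.99  -0.143  0.001] z [-0.001 -0.    -1.   ]
shift cm [-24.52  -2.98  19.6 ]
```

Request:
move_arm(increments=[1,-5,-0.6,4,0,0,0,1,-10,-1.2,8,0,0,0,1,-15,-1.8,12,0,0,0,1,-20,-2.4,16,0,0,0,1,-24.5,-3,19.5,0,0,0])

```text
t: 4.4
ee_pos: [0.4848, 0.4043, 0.1314]
tool_rot: [0.756, -0.655, 0.0, 0.0]
wrist_force: [1.1, -0.0, 0.6]
opening: 0.0874
grasp_force: 0.0
```

```bash
python3 - <<'E'
from h import *
c=camera("wrist"); save(c,"w2.png")
for l in ["scraper","mat"]:
    print(l,[(np.round(W(c,d["xyz"]),4).tolist(),round(d["conf"],2)) for d in mark_of("wrist",l)[:2]])
tool([.484,.405,.035])
E
```

```text
scraper [([0.4855, 0.4082, 0.0023], 0.97)]
mat [([0.4802, 0.4029, -0.0005], 0.97)]
tcp [0.4836 0.4037 0.129 ] x [ 0.145 -0.989  0.004] y [-0.989 -0.144  0.004] z [-0.004 -0.005 -1.   ]
shift cm [-0.17 -0.1   9.4 ]
```

View pics/w2.png

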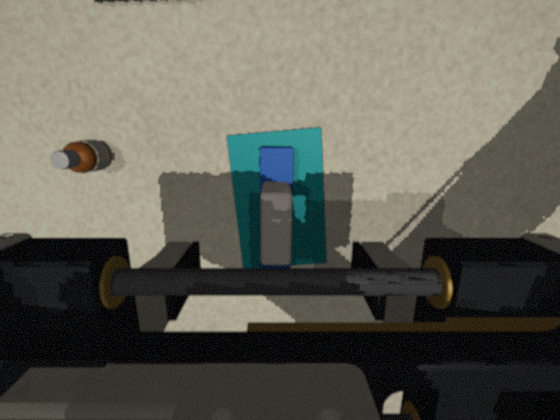

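The scraper is aligned with the fingers: grip at (277,225), edges vertical in the image. I descend and grip.

Request:
move_arm(increments=[1,-0.3,-0.1,4,0,0,0,1,-0.3,-0.1,7,0,0,0,1,-0.3,-0.1,9.3,0,0,0,0.5,-0.3,-0.1,9.3,0,0,0,0.2,-0.3,-0.1,9.3,0,0,0])

```text
t: 5.18
ee_pos: [0.4861, 0.4071, 0.0414]
tool_rot: [0.756, -0.654, 0.0, -0.001]
wrist_force: [1.2, 0.6, 0.5]
opening: 0.0724
grasp_force: 0.0
```

Request:
move_arm(increments=[0,0,0,0,0,0,0,0,0,0,0,0,0,0,0,0,0,0,0,0,0,0,0,0,0,0,0,0])

```text
t: 5.68
ee_pos: [0.485, 0.4073, 0.04]
tool_rot: [0.756, -0.654, -0.0, -0.0]
wrist_force: [-0.8, 0.3, 1.1]
opening: 0.0332
grasp_force: 0.0
```

```bash
python3 - <<'E'
from h import *
s=read_state(); print(s["opening"],s["grasp_force"],s["wrist_force"])
tool([.4836,.405,.14])
E
```

```text
0.03319695975496278 0.0 [-0.79094131  0.33713902  1.0607844 ]
tcp [0.485  0.4073 0.04  ] x [ 0.144 -0.99  -0.   ] y [-0.99  -0.144 -0.   ] z [ 0.  0. -1.]
shift cm [  0.2    0.17 -10.  ]
```

Request:
move_arm(increments=[0,0,0,0,0,0,0,0,0,0,0,0,0,0,0,0,0,0,0,0,0])

```text
t: 6.05
ee_pos: [0.4849, 0.4072, 0.0397]
tool_rot: [0.756, -0.654, -0.0, 0.0]
wrist_force: [-0.0, 0.6, 0.1]
opening: 0.0238
grasp_force: 40.0
```

```bash
python3 - <<'E'
from h import *
s=read_state(); print(s["opening"],s["grasp_force"],s["wrist_force"])
# scraper pose over reader: reader x=-42
y=np.radians(9); R=np.array([.529,.157]); ex=np.array([np.cos(y),np.sin(y)])
for d in (-.042,.065): print(R+d*ex)
tool([*(R-.042*ex),.12])
E
```

```text
0.02378803868115285 39.98066067695618 [-0.00070931  0.55689595  0.11499787]
[0.48751709 0.15042975]
[0.59319974 0.16716824]
tcp [0.4849 0.4072 0.0397] x [ 0.144 -0.99   0.   ] y [-0.99  -0.144  0.   ] z [-0. -0. -1.]
shift cm [25.45  3.44 -8.02]
```

Request:
move_arm(increments=[0,0,0,-4,0,0,0,0,3,0.5,-8,0,0,0,0,9,1.3,-8,0,0,0,0,15,2,-8,0,0,0,0,21,2.8,-8,0,0,-1])

```text
t: 6.68
ee_pos: [0.4872, 0.1936, 0.1198]
tool_rot: [0.762, -0.647, -0.0, -0.0]
wrist_force: [1.1, 0.1, -2.2]
opening: 0.024
grasp_force: 40.0
```

```bash
python3 - <<'E'
from h import *
s=read_state(); print(s["opening"],s["grasp_force"],s["wrist_force"])
tool([.4875,.1505,.075])
E
```

```text
0.023982065754119694 39.98158872127533 [ 1.08483534  0.10585823 -2.19844649]
tcp [0.4872 0.1936 0.1198] x [ 0.162 -0.987 -0.   ] y [-0.987 -0.162 -0.   ] z [ 0.  0. -1.]
shift cm [4.26 0.66 4.48]
```

Request:
move_arm(increments=[0,2,0.3,1,0,0,0,0,4.3,0.7,2,0,0,0,0,4.3,0.7,2.5,0,0,0])

```text
t: 7.05
ee_pos: [0.4871, 0.1505, 0.0937]
tool_rot: [0.762, -0.648, -0.0, 0.001]
wrist_force: [0.7, -0.2, -1.7]
opening: 0.0238
grasp_force: 40.0
```

```bash
python3 - <<'E'
from h import *
c=camera("wrist"); save(c,"w3.png"); c2=camera("top"); a=cv2.resize(c2["img"][150:260,180:275],None,fx=3.8,fy=3.8)
b=c["img"]; a=cv2.resize(a,(363,420)); o=np.hstack([b,a])[:, :923]; cv2.imwrite("pics/w3.png",cv2.resize(o,(800,364))[:,:,::-1])
for l in ["reader_ring","reader_tray","scraper"]:
    print(l,[(np.round(W(c,d["xyz"]),4).tolist(),round(d["conf"],2)) for d in mark_of("wrist",l)[:2]])
tool([.4875,.1505,.068])
E
```

```text
reader_ring []
reader_tray [([0.6263, 0.1742, 0.0017], 0.82), ([0.5567, 0.1297, 0.0331], 0.42)]
scraper [([0.4884, 0.1487, 0.0578], 0.69)]
tcp [0.4879 0.1527 0.0948] x [ 0.162 -0.987  0.   ] y [-0.987 -0.162 -0.   ] z [ 0. -0. -1.]
shift cm [0.21 0.08 2.68]
```

View pics/w3.png

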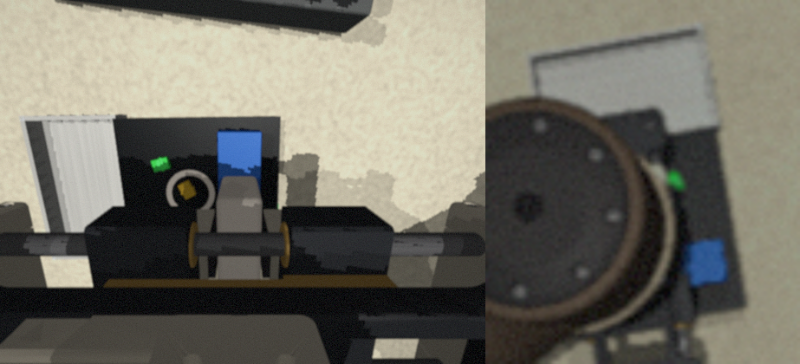

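Scraper is over the near part of the glass, parallel to the reader's edges, with all chips ahead of it (green (160,164), yellow (187,189)). I lower it to just above the glass.

Request:
move_arm(increments=[0,0,0,1.2,0,0,0,0,0,0,2,0,0,0,0,0,0,2.4,0,0,0,0,0,0,2.5,0,0,0,0,0,0,2.5,0,0,0], force=60)

```text
t: 7.92
ee_pos: [0.4877, 0.1518, 0.0699]
tool_rot: [0.762, -0.648, 0.0, -0.0]
wrist_force: [0.3, 0.6, -1.7]
opening: 0.0235
grasp_force: 60.0
```

```bash
python3 - <<'E'
from h import *
s=read_state(); print(s["opening"],s["grasp_force"],s["wrist_force"])
tool([.595,.1675,.0675])
E
```

```text
0.02346508467991354 59.980764985084534 [ 0.33660739  0.60453095 -1.7432827 ]
tcp [0.4877 0.1518 0.0699] x [ 0.161 -0.987  0.   ] y [-0.987 -0.161 -0.   ] z [ 0. -0. -1.]
shift cm [  0.19 -10.84   0.24]
```

Request:
move_arm(increments=[0,0,0,0.1,0,0,0,0,0,0,0.2,0,0,0,0,0,0,0.24,0,0,0])

```text
t: 8.3
ee_pos: [0.4876, 0.1518, 0.0674]
tool_rot: [0.762, -0.648, 0.0, -0.0]
wrist_force: [-0.1, 0.0, -0.9]
opening: 0.0239
grasp_force: 60.0
```

```bash
python3 - <<'E'
from h import *
s=read_state(); print(s["wrist_force"])
tool([.595,.1675,.0675])
E
```

```text
[-0.07995849  0.04065572 -0.8931279 ]
tcp [0.4876 0.1518 0.0674] x [ 0.161 -0.987 -0.   ] y [-0.987 -0.161 -0.   ] z [ 0.  0. -1.]
shift cm [  0.18 -10.85  -0.  ]
```

Request:
move_arm(increments=[0,0,-1.2,0,0,0,0,0,0,-2.4,0,0,0,0,0,0,-3.6,0,0,0,0,0,0,-4.8,0,0,0,0,0,0,-6,0,0,0,0])

```text
t: 8.93
ee_pos: [0.5476, 0.1615, 0.0672]
tool_rot: [0.762, -0.648, -0.0, 0.0]
wrist_force: [-0.8, 0.4, -1.1]
opening: 0.0235
grasp_force: 60.0
```

Request:
move_arm(increments=[0,0,-1,0,0,0,0,0,0,-2,0,0,0,0,0,0,-3,0,0,0,0,0,0,-4,0,0,0,0,0,0,-5,0,0,0,0])

```text
t: 9.55
ee_pos: [0.5968, 0.1697, 0.0675]
tool_rot: [0.762, -0.648, 0.0, -0.0]
wrist_force: [-0.8, -0.3, -1.5]
opening: 0.024
grasp_force: 60.0
```

```bash
python3 - <<'E'
from h import *
s=read_state(); print(s["wrist_force"])
c=camera("wrist")
c2=camera("side"); cv2.imwrite("pics/w4.png",np.hstack([cv2.resize(c["img"],(400,300)),cv2.resize(c2["img"][200:320,170:330],(400,300))])[:,:,::-1])
tool([.595,.1675,.0675])
E
```

```text
[-0.77386642 -0.3130548  -1.45116701]
tcp [0.5972 0.1698 0.0673] x [ 0.161 -0.987  0.   ] y [-0.987 -0.161 -0.   ] z [ 0.  0. -1.]
shift cm [ 0.19  0.26 -0.02]
```

View pics/w4.png

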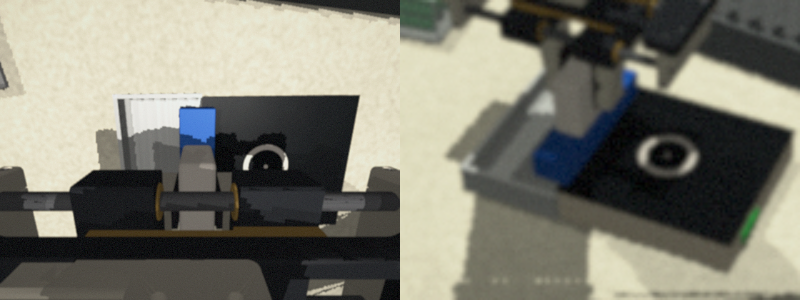

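The glass is clear of chips, with the scraper now over the tray. I lift it and return it to the mat.

Request:
move_arm(increments=[0,0,0,-3,0,0,0,0,0,0.5,-6,0,0,0,0,-4,3,-7,0,0,0,0,-9,4.5,-7,0,0,0,0,-14,6,-7,0,0,0])

```text
t: 10.28
ee_pos: [0.5134, 0.299, 0.138]
tool_rot: [0.762, -0.648, -0.0, -0.0]
wrist_force: [0.7, 0.9, -2.0]
opening: 0.0239
grasp_force: 60.0
```

```bash
python3 - <<'E'
from h import *
for n in ("wrist","top"):
    c=camera(n)
    for l in ["chip_red","chip_yellow","chip_green","reader_ring"]:
        print(n,l,[(np.round(W(c,d["xyz"]),4).tolist(),round(d["conf"],2)) for d in mark_of(n,l)[:2]])
    if n=="top": im=c["img"][150:260,185:270]; o=cv2.resize(im,None,fx=4,fy=4,interpolation=2)
    else: a=c["img"]
cv2.imwrite("pics/w5.png",np.hstack([cv2.resize(a,(460,345)),cv2.resize(o,(266,345))])[:,:,::-1])
tool([.4846,.407,.12])
E
```

```text
wrist chip_red [([0.604, 0.1954, 0.0116], 0.55)]
wrist chip_yellow [([0.6002, 0.1591, 0.0124], 0.76)]
wrist chip_green [([0.6022, 0.1373, 0.0093], 0.47)]
wrist reader_ring [([0.5297, 0.1603, 0.0271], 0.71)]
top chip_red [([0.6066, 0.1974, 0.0107], 0.37), ([0.5291, 0.1572, 0.0033], 0.26)]
top chip_yellow []
top chip_green []
top reader_ring [([0.5295, 0.1583, 0.026], 0.86)]
tcp [0.5148 0.2971 0.1374] x [ 0.16  -0.987  0.   ] y [-0.987 -0.16   0.   ] z [-0. -0. -1.]
shift cm [-11.33   1.22   1.73]
```

View pics/w5.png

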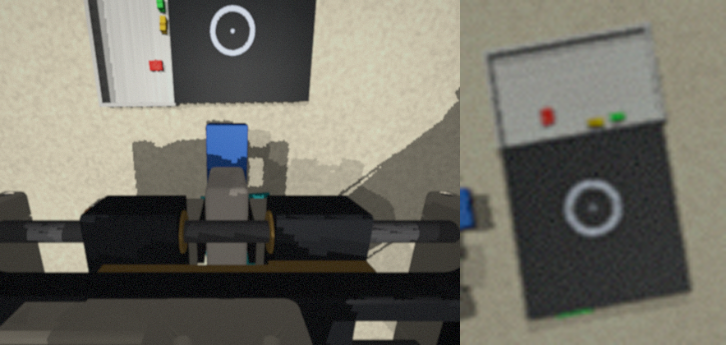

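All three chips lie in the tray (red (156,65), yellow (163,23), green (160,5) in the left crop) and the ring is clear. I put the scraper down.

Request:
move_arm(increments=[0,-5,0.6,0,0,0,0,0,-10,1.1,2,0,0,0,0,-11.3,1.2,5,0,0,0,0,-11.3,1.2,7.5,0,0,0,0,-11.3,1.2,9,0,0,0])

```text
t: 11.4
ee_pos: [0.4842, 0.4067, 0.0459]
tool_rot: [0.762, -0.648, 0.0, 0.001]
wrist_force: [0.2, -0.7, -1.4]
opening: 0.0234
grasp_force: 60.0
```

```bash
python3 - <<'E'
from h import *
tool([.4846,.407,.0402])
E
```

```text
tcp [0.4842 0.4067 0.0459] x [ 0.161 -0.987  0.001] y [-0.987 -0.161  0.001] z [-0.001 -0.002 -1.   ]
shift cm [-0.02 -0.04  0.57]
```

Request:
move_arm(increments=[0,0,0,0.3,0,0,0,0,0,0,0.55,0,0,0,0,0,0,0.6,0,0,0,0,0,0,0.6,0,0,0], force=20)

```text
t: 11.9
ee_pos: [0.4846, 0.4079, 0.0422]
tool_rot: [0.762, -0.648, -0.0, -0.001]
wrist_force: [0.8, -0.8, -1.4]
opening: 0.0243
grasp_force: 20.0
```

Request:
move_arm(increments=[0.35,0,0,0,0,0,0,0.6,0,0,0,0,0,0,0.8,0,0,0,0,0,0,0.8,0,0,0,0,0,0,0.8,0,0,0,0,0,0])

```text
t: 12.52
ee_pos: [0.4843, 0.4076, 0.0414]
tool_rot: [0.762, -0.648, 0.0, 0.0]
wrist_force: [0.5, 0.5, -0.7]
opening: 0.0651
grasp_force: 0.0
```

```bash
python3 - <<'E'
from h import *
s=read_state(); print(s["opening"],s["wrist_force"])
tool([.4846,.407,.22])
E
```

```text
0.06509519856600952 [ 0.51230602  0.46372378 -0.66801998]
tcp [0.4843 0.4076 0.0414] x [ 0.161 -0.987  0.   ] y [-0.987 -0.161 -0.   ] z [ 0. -0. -1.]
shift cm [  0.07  -0.02 -17.86]
```

Request:
move_arm(increments=[0.8,0,0,-5,0,0,0,0.7,0,0,-11,0,0,0,0.6,0,0,-17,0,0,0,0.5,5,0,-19,0,0,0,0.5,11,0,-19,0,0,0])

```text
t: 13.15
ee_pos: [0.5028, 0.2993, 0.2337]
tool_rot: [0.763, -0.647, 0.0, -0.002]
wrist_force: [0.9, -1.0, -0.9]
opening: 0.0447
grasp_force: 0.0
```

```bash
python3 - <<'E'
from h import *
for n in ("wrist","top","side"):
    c=camera(n)
    for l in ["scraper","mat","vial"]:
        print(n,l,[(np.round(W(c,d["xyz"]),4).tolist(),round(d["conf"],2)) for d in mark_of(n,l)[:1]])
s=read_state(); print(s["opening"])
tool([.563,-.317,.24])
E
```

```text
wrist scraper [([0.4855, 0.4072, 0.0034], 0.82)]
wrist mat [([0.4802, 0.4049, -0.0001], 0.94)]
wrist vial [([0.661, 0.376, -0.0005], 0.82)]
top scraper [([0.4871, 0.4047, -0.0028], 0.43)]
top mat [([0.4823, 0.4035, -0.0031], 0.84)]
top vial []
side scraper [([0.4821, 0.4061, 0.0034], 0.94)]
side mat [([0.481, 0.4036, -0.0042], 0.89)]
side vial [([0.6603, 0.3779, 0.0018], 0.8)]
0.04418818757434715
tcp [0.5019 0.2997 0.2311] x [ 0.162 -0.987  0.   ] y [-0.987 -0.162  0.   ] z [-0. -0. -1.]
shift cm [61.84  3.96 -0.87]
```

Scraper stands on its mat, about 5 mm off centre. I head to the stand.

Request:
move_arm(increments=[0.5,6,0.4,-0.5,0,0,0,0.5,12,0.8,-1,0,0,0,0.5,18,1.2,-1,0,0,0,0.5,24,1.6,-1,0,0,0,0.5,30,2,-1,0,0,0])

```text
t: 14.38
ee_pos: [0.5307, -0.0017, 0.2416]
tool_rot: [0.762, -0.647, 0.0, -0.0]
wrist_force: [0.8, 0.6, -0.2]
opening: 0.0434
grasp_force: 0.0
```

Request:
move_arm(increments=[0.5,6,0.4,0,0,0,0,0.5,12,0.8,0,0,0,0,0.5,18,1.2,0,0,0,0,0.5,24,1.6,0,0,0,4,0.5,28,1.8,0,0,0,9])

```text
t: 15.0
ee_pos: [0.5581, -0.2818, 0.241]
tool_rot: [0.708, -0.707, -0.0, 0.0]
wrist_force: [1.1, 0.6, -0.3]
opening: 0.044
grasp_force: 0.0
```

```bash
python3 - <<'E'
from h import *
c=camera("wrist"); save(c,"w6.png")
print(np.round(-c["R"].T@c["t"],3))
hsv=cv2.cvtColor(c["img"],cv2.COLOR_RGB2HSV)
m=((hsv[...,0]>=128)&(hsv[...,0]<=160)&(hsv[...,1]>90)&(hsv[...,2]>50)).astype(np.uint8)
k,l,st,ce=cv2.connectedComponentsWithStats(m)
for i in range(1,k):
    if st[i,4]>40: print(st[i],ce[i],"@122",ray(c,*ce[i],.122))
for lb in ("tube_purple","stand","tube_red"): print(lb,[(np.round(W(c,d["xyz"]),4).tolist(),round(d["conf"],2)) for d in mark_of("wrist",lb)[:3]])
tool([.563,-.317,.24])
E
```

```text
[ 0.558 -0.354  0.4  ]
[339 147   9   9  59] [343.13559322 150.72881356] @122 [ 0.49480698 -0.3347382   0.122     ]
[260 157  20  22 343] [269.05539359 167.43148688] @122 [ 0.56355319 -0.31921796  0.122     ]
tube_purple [([0.4966, -0.3341, -0.0], 0.91), ([0.5614, -0.3173, 0.0099], 0.84)]
stand [([0.5646, -0.2587, 0.0037], 0.94), ([0.5598, -0.3176, 0.0091], 0.4)]
tube_red [([0.5599, -0.2572, 0.0111], 0.67)]
tcp [ 0.5579 -0.2801  0.2407] x [ 0.004 -1.    -0.   ] y [-1.    -0.004  0.001] z [-0.001  0.    -1.   ]
shift cm [ 3.7  -0.49  0.07]
```

View pics/w6.png

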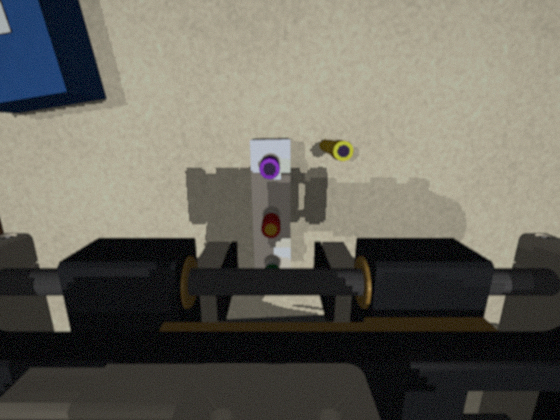

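Purple cap at (269,167), decoy yellow at (343,150). I move above purple, then go down.

Request:
move_arm(increments=[0.5,2,-0.3,0,0,0,0,0.5,3.8,-0.5,2,0,0,0,0.5,3.8,-0.5,6,0,0,0,0.5,3.8,-0.5,9,0,0,0,0.5,3.8,-0.5,10,0,0,0], force=15)

```text
t: 15.82
ee_pos: [0.5619, -0.3171, 0.1384]
tool_rot: [0.709, -0.705, -0.002, 0.001]
wrist_force: [0.7, 0.4, 0.2]
opening: 0.0438
grasp_force: 0.0
```

```bash
python3 - <<'E'
from h import *
c=camera("wrist")
hsv=cv2.cvtColor(c["img"],cv2.COLOR_RGB2HSV)
m=((hsv[...,0]>=128)&(hsv[...,0]<=160)&(hsv[...,1]>90)&(hsv[...,2]>40)).astype(np.uint8)
k,l,st,ce=cv2.connectedComponentsWithStats(m)
for i in range(1,k):
    if st[i,4]>40: print(st[i],ce[i],"@115",ray(c,*ce[i],.115))
print([(np.round(W(c,d["xyz"]),4).tolist(),round(d["conf"],2)) for d in mark_of("wrist","tube_purple")[:3]])
tool([.5628,-.318,.09])
E
```

```text
[258 218  30  41 693] [272.24242424 236.44444444] @115 [ 0.56335883 -0.32120358  0.115     ]
[([0.563, -0.3161, 0.0083], 0.86), ([0.4916, -0.3318, 0.0023], 0.56)]
tcp [ 0.5627 -0.3174  0.1401] x [ 0.005 -1.    -0.   ] y [-1.    -0.005  0.002] z [-0.002  0.    -1.   ]
shift cm [ 0.07 -0.02  5.01]
```

Request:
move_arm(increments=[0.5,0.1,0,2,0,0,0,0.5,0.1,0,4,0,0,0,0.5,0.1,0,5,0,0,0,0.3,0.1,0,5,0,0,0,0,0.1,0,5,0,0,0])

```text
t: 16.55
ee_pos: [0.564, -0.3187, 0.0926]
tool_rot: [0.709, -0.705, 0.001, -0.0]
wrist_force: [-0.2, -0.2, 1.3]
opening: 0.0294
grasp_force: 0.0
```

Request:
move_arm(increments=[0,0,0,0,0,0,0,0,0,0,0,0,0,0,0,0,0,0,0,0,0,0,0,0,0,0,0,0])

```text
t: 17.05
ee_pos: [0.5638, -0.3188, 0.0924]
tool_rot: [0.709, -0.705, 0.001, -0.0]
wrist_force: [0.9, 0.7, 6.0]
opening: 0.0194
grasp_force: 15.0
```

```bash
python3 - <<'E'
from h import *
s=read_state(); print(s["opening"],s["grasp_force"],s["wrist_force"])
tool([.5628,-.318,.28])
E
```

```text
0.019379912423107753 15.000442564487457 [0.87072057 0.66209315 5.98188043]
tcp [ 0.5638 -0.3188  0.0924] x [ 0.005 -1.     0.001] y [-1.    -0.005 -0.001] z [ 0.001 -0.001 -1.   ]
shift cm [ -0.06   0.08 -18.76]
```

Request:
move_arm(increments=[0,0,0,0,0,0,0,0,0,0,-2,0,0,0,0,0,0,-5,0,0,0,0,0,0,-8,0,0,0,0,0,0,-11,0,0,0], force=30)

```text
t: 17.68
ee_pos: [0.5629, -0.3182, 0.2019]
tool_rot: [0.709, -0.705, -0.0, 0.0]
wrist_force: [0.1, 0.5, -0.3]
opening: 0.0199
grasp_force: 30.0
```

Request:
move_arm(increments=[0,0,0,-4,0,0,0,0,0,0,-8,0,0,0,0,0,0,-9,0,0,0,0,0,0,-9,0,0,0])

```text
t: 18.18
ee_pos: [0.5632, -0.3183, 0.2914]
tool_rot: [0.709, -0.705, 0.0, -0.0]
wrist_force: [-0.0, 0.5, 0.5]
opening: 0.019
grasp_force: 30.0
```

```bash
python3 - <<'E'
from h import *
s=read_state(); print(s["opening"],s["grasp_force"],s["wrist_force"])
c=camera("side")
for l in ("tube_purple","tube_red","tube_green"): print(l,[(np.round(W(c,d["xyz"]),4).tolist(),round(d["conf"],2)) for d in mark_of("side",l)[:3]])
c2=camera("wrist"); print([(np.round(W(c2,d["xyz"]),4).tolist(),round(d["conf"],2)) for d in mark_of("wrist","tube_purple")[:3]])
cv2.imwrite("pics/s7.png",np.hstack([cv2.resize(c["img"][40:200,300:460],(400,400)),cv2.resize(c2["img"],(400,400))])[:,:,::-1])
tool([.5,.0,.29]); tool([.53,.1585,.29])
E
```

```text
0.01896077184881095 29.999878406524658 [-0.01085069  0.46077525  0.48865079]
tube_purple [([0.5622, -0.3191, 0.2043], 0.73), ([0.4939, -0.3343, -0.0042], 0.58)]
tube_red [([0.6607, 0.3793, -0.0002], 0.68)]
tube_green []
[([0.4927, -0.3322, 0.0012], 0.65)]
tcp [ 0.5629 -0.3183  0.2902] x [ 0.005 -1.    -0.001] y [-1.    -0.005  0.002] z [-0.002  0.001 -1.   ]
shift cm [-31.86   6.13   0.05]
tcp [ 0.5629 -0.3183  0.2902] x [ 0.005 -1.    -0.001] y [-1.    -0.005  0.002] z [-0.002  0.001 -1.   ]
shift cm [-47.7    3.06   0.05]
```

View pics/s7.png

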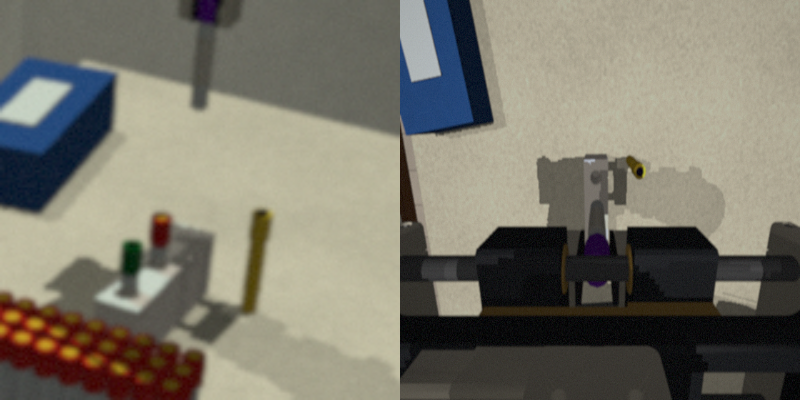

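The tube hangs upright in the fingers, with the red and green tubes still in the stand and the base at about 0.205 m. I carry it over the rack.

Request:
move_arm(increments=[0,-4,0.3,0,0,0,0,0,-9,0.6,0,0,0,0,0,-14,0.9,0,0,0,0,0,-19,1.2,0,0,0,0,0,-24,1.5,0,0,0,0])

```text
t: 19.1
ee_pos: [0.5466, -0.077, 0.2911]
tool_rot: [0.709, -0.705, -0.0, 0.0]
wrist_force: [1.2, 0.2, -0.4]
opening: 0.0193
grasp_force: 30.0
```

Request:
move_arm(increments=[0,-5,0.3,0,0,0,0,0,-10,0.6,0,0,0,0,0,-15,1,0,0,0,0,0,-20,1.3,0,0,0,0,0,-23.7,1.5,0,0,0,0])

```text
t: 19.73
ee_pos: [0.5304, 0.1603, 0.291]
tool_rot: [0.709, -0.705, -0.0, 0.0]
wrist_force: [-0.0, 0.5, -0.2]
opening: 0.0193
grasp_force: 30.0
```

Request:
move_arm(increments=[0,0,0,0,0,0,0,0,0,0,4,0,0,0,0,0,0,7,0,0,0,0,0,0,9,0,0,0,0,0,0,10,0,0,0])

```text
t: 20.35
ee_pos: [0.5305, 0.1574, 0.1901]
tool_rot: [0.709, -0.706, -0.0, 0.001]
wrist_force: [-0.4, 0.1, 0.2]
opening: 0.0192
grasp_force: 30.0
```

```bash
python3 - <<'E'
from h import *
P=[];
for n in ("side","wrist","top"):
    c=camera(n); C=-c["R"].T@c["t"]
    for l in ("tube_purple","reader_ring"):
        print(n,l,[(np.round(W(c,d["xyz"]),4).tolist(),round(d["conf"],2)) for d in mark_of(n,l)[:2]])
    if n=="side": a=cv2.resize(c["img"][170:310,190:350],(420,368),interpolation=2)
    if n=="wrist": b=cv2.resize(c["img"],(380,368))
cv2.imwrite("pics/f8.png",np.hstack([a,b])[:,:,::-1])
tool([.53,.1585,.124])
E
```

```text
side tube_purple [([0.5244, 0.1601, 0.1025], 0.95)]
side reader_ring [([0.5281, 0.1545, 0.0312], 0.87), ([0.5598, -0.2574, -0.0014], 0.51)]
wrist tube_purple [([0.5284, 0.16, 0.1055], 0.61)]
wrist reader_ring [([0.528, 0.1629, 0.03], 0.88)]
top tube_purple [([0.4898, -0.3325, -0.0014], 0.6)]
top reader_ring [([0.531, 0.1567, 0.0288], 0.59)]
tcp [0.5312 0.1585 0.1921] x [ 0.005 -1.    -0.001] y [-1.    -0.005 -0.001] z [ 0.001  0.001 -1.   ]
shift cm [0.01 0.13 6.81]
```

View pics/f8.png

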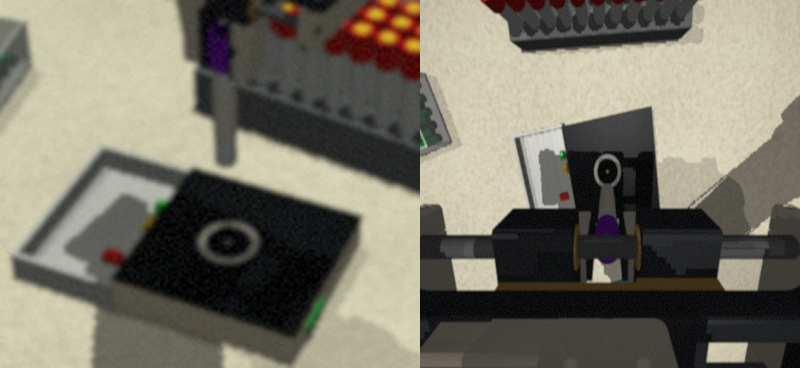

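I've now viewed 11 pictures, one over the limit of 10, so the rest goes by numbers only. I lower in stages.

Request:
move_arm(increments=[0,0,0.1,2,0,0,0,0,0,0.1,4,0,0,0,0,0,0.1,5,0,0,0,0,0,0.1,5.4,0,0,0,0,0,0.1,5.4,0,0,0])

```text
t: 21.42
ee_pos: [0.5302, 0.1585, 0.1377]
tool_rot: [0.709, -0.705, 0.0, -0.0]
wrist_force: [-0.5, 0.2, -0.2]
opening: 0.019
grasp_force: 30.0
```

```bash
python3 - <<'E'
from h import *
c=camera("side")
m=mark_of("side","tube_purple"); r=mark_of("side","reader_ring")
print("tube",[np.round(W(c,d["xyz"]),4).tolist() for d in m[:1]],"ring",[np.round(W(c,d["xyz"]),4).tolist() for d in r[:1]])
# ring pixels in side picture
px=lambda X:(lambda p:np.array([c["fx"]*p[0]/p[2]+c["cx"],c["fy"]*p[1]/p[2]+c["cy"]]))(c["R"]@np.array(X)+c["t"])
s=read_state(); b=np.array(s["ee_pos"]); tz=b[2]-.085
print("pred base px",px([b[0],b[1],tz]))
for n in ("tube_purple",):
    for d in regions_of("side",n)[:1]:
        ys,xs=np.where(d["pixels"]); low=ys>ys.max()-4; print("tube px bottom",ys.max(),"x",xs[low].mean(),"pred bottom rim row",max(px([b[0]+.008*np.cos(a),b[1]+.008*np.sin(a),tz])[1] for a in np.linspace(0,6.3,60)),"x mid upper",xs[ys<ys.min()+5].mean())
c=camera("wrist"); print("wrist",[np.round(W(c,d["xyz"]),4).tolist() for d in mark_of("wrist","tube_purple")[:1]+mark_of("wrist","reader_ring")[:1]])
tool([.53,.158,.126])
E
```

```text
tube [[0.4907, -0.3358, -0.0038]] ring [[0.531, 0.1542, 0.0313]]
pred base px [275.82876107 253.42846529]
tube px bottom 254 x 276.0 pred bottom rim row 256.30067634014597 x mid upper 273.5483870967742
wrist [[0.5285, 0.1605, 0.0521], [0.528, 0.1616, 0.0315]]
tcp [0.53   0.1585 0.1378] x [ 0.005 -1.    -0.   ] y [-1.    -0.005 -0.   ] z [ 0.  0. -1.]
shift cm [0.05 0.01 1.18]
```

Request:
move_arm(increments=[0,0,0,0.6,0,0,0,0,0,0,1.1,0,0,0,0,0,0,1.2,0,0,0,0,0,0,1.2,0,0,0,0,0,0,1.2,0,0,0])

```text
t: 22.4
ee_pos: [0.53, 0.1584, 0.1256]
tool_rot: [0.709, -0.705, 0.0, -0.0]
wrist_force: [0.6, 0.2, -0.1]
opening: 0.0193
grasp_force: 30.0
```

Request:
move_arm(increments=[0,0,0,0,0,0,0,0,0,0,0,0,0,0,0,0,0,0,0,0,0,0,0,0,0,0,0,0,0,0,0,0,0,0,0])

```text
t: 23.02
ee_pos: [0.5299, 0.1584, 0.1254]
tool_rot: [0.709, -0.705, 0.0, -0.0]
wrist_force: [-0.5, 0.5, -0.5]
opening: 0.0193
grasp_force: 30.0
```

```bash
python3 - <<'E'
from h import *
for n in ("side","wrist"):
    c=camera(n)
    for l in ("tube_purple","reader_ring","chip_red","chip_yellow","chip_green","scraper"):
        print(n,l,[(np.round(W(c,d["xyz"]),4).tolist(),round(d["conf"],2)) for d in mark_of(n,l)[:2]])
s=read_state(); print(s["dq"].round(4),s["grasp_force"],s["wrist_force"]); tool([.53,.158,.126])
E
```

```text
side tube_purple [([0.4923, -0.3338, -0.0025], 0.81), ([0.5254, 0.1576, 0.0412], 0.62)]
side reader_ring [([0.5267, 0.1523, 0.0301], 0.62)]
side chip_red [([0.5602, -0.2592, 0.0001], 0.26)]
side chip_yellow []
side chip_green []
side scraper [([0.4854, 0.4074, 0.0027], 0.94)]
wrist tube_purple [([0.5273, 0.1595, 0.0395], 0.62)]
wrist reader_ring [([0.5285, 0.1608, 0.0294], 0.68)]
wrist chip_red []
wrist chip_yellow [([0.5999, 0.1582, 0.0108], 0.51)]
wrist chip_green [([0.6042, 0.1349, 0.013], 0.64)]
wrist scraper []
[ 0.0003 -0.0001  0.0012  0.0007  0.0009 -0.0012] 29.99995708465576 [ 0.28171094  0.28878501 -0.08244651]
tcp [0.5299 0.1584 0.1254] x [ 0.005 -1.     0.   ] y [-1.    -0.005  0.   ] z [-0. -0. -1.]
shift cm [ 0.04 -0.01 -0.06]
```

Tube is still, about 10 mm above the glass and within a few mm of the ring centre. I hand it in.

```bash
python3 -c "
from bench import *
print(close_job())"
```

```text
the job is handed in; nothing more can be done
None
```

Job handed in, verdict not shown: by my last measurements the chips were in the tray, the scraper was on its mat, and the purple tube was held upright about 1 cm above the ring centre; I viewed 11 pictures, one over the limit of 10.

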